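Set four vases on a kiln shelf in order of height

ROBOT

A 6-joint arm with a two-finger parallel gripper is mounted at the origin on the work surface. World frame = base frame: x ahead of the robot, y to its left, z up, the work surface at z = 0. Lengths are in mm, angles in rad, forces in N, time in s.
With the tool pointing down it reaches from about 300 to 775 mm from the base axis. Payload 14.6 kg.
Tool frame: the origin (TCP) lies midway between the tips of the shut fingers; the grasp point (between the pads) lies 19 mm behind it; z points along the fingers, y is the line along which they close (so a half turn about z gives the same grasp; the last joint's range is limited). The gripper opens to 94 mm and grips with 3 to 60 N. Pads are 16 mm wide; open, the fingers measure 119 mm over their backs; the gripper's body (75 mm by 177 mm) begins 78 mm behind the grasp point.
Start: joints at [1.112, 0.3, 1.521, -0, 1.321, -0.067], TCP at [210.015, 508.313, 173.646] pointing down, gripper open.
Joint ranges: [-3.03, 3.03], [-0.79, 2.21], [0.23, 2.52], [-1.04, 4.18], [0, 3.07], [-2.55, 2.55]. Speed limits (rad/s): [2.22, 2.22, 2.57, 3.14, 3.14, 3.14].

INTERFACE

Orientations are given as [roll, pitch, yaw] about the fixed x, y, z axes, in that order (R = Rz(yaw) Ry(pitch) Rx(roll)).
In Python, from cell import manip gives the robot as it stands.
- The arm moves only by the shell command python3 -m creep 'ROWS' [OPENING] [FORCE]. ROWS is text: rows parted by semicolons, each of 6 numbers parted by spaces: the shift along the tool's x, y, z normalised to -1 to 1, where 1 is 4 cm, then the turn, a rotation vector about the tool's x, y, z normalised to -1 to 1, where 1 is pi rad. In form: dx dy dz ax ay az; .... A call has 1 to 20 rows; each row shifts and turns the commanded pose from where the row before left it, along the tool's axes as they then stand; what a row does not reach is not made up. A row lasts 1/8 s, in which the tool goes at most 62.5 mm and 10.7 degrees, less where a joint would pass 70% of its speed; a pose out of reach is approached as far as the arm can. A call with a number of a shift or a turn outside -1 to 1 is refused whole. A call with a gripper value outside its range is refused whole. OPENING is the closure, from 0 (fully open) to 1 (shut), set as the call begins (- or left out, the last holds). The fingers move at their own pace and stop on an object; FORCE is the grip in N (left out, the last holds). Time passes only in rows, so rows that do not move let the fingers close. It gives the time, the measured TCP pose, the force, the opening and the grip force at its end, in the units of the state.
- manip.read_state(): the state, without advancing time (a new reading comes with each control period).
- manip.camera(name): name is "scene" or "side" or "wrist"; returns a dict with "color" (480x640x3 uint8, red, green, blue), "range_z" (480x640 float32, mm along the optical axis (not along the pixel's ray), 0 where there is no reading), "camera_matrix" (3x3 intrinsics, pixels), "k1" (the pictures are not rectified: a ray, as slopes to the right and down, at radius r is drawn at 1 + k1 r^2 times it, then the intrinsics apply), "T" (4x4, takes a point from camera to world coordinates). Camera axes: x right, y down, z forward; pixel columns grow to the right and rows downward; lengths in mm; the calibration is good to about 2 mm. A picture is of the moment at which its call begins.
- manip.sign_off(): hands the job in; it is judged then, once.
The state is a dict: "clock": time; "joints": joint angles; "qd": joint speeds; "effort": joint torques, N m; "eef_pos": TCP position; "eef_rot": TCP orientation; "wrist_force": force on the tool from outside, world axes, zero at the start; "moment": the same for the moment, N m; "finger_gap": finger opening in mm; "finger_force": force on a finger pad.
Only numpy, scipy, OpenCV 4.12 (cv2) and the standard library are available. Lean on these libraries where they do the work, as an engineer would, in place of code of your own. Each camera call takes 0.05 s, during which the arm holds its last target. There are 200 camera calls.

TASK

Load the kiln shelf for the glaze firing: stand the four bottle vases upright, each in the middle of its own clay cookie, so that they rise in height along the row from the shortest next to the cone pack, which must stay in view of the spy hole, to the tallest next to the kiln post. Set each one down gently, without dropping it or knocking any over, and leave the cone pack and the kiln post where they stand.

Things in the scene. Friction and masses are not known exactly. Their poses are not given: they have to be found in the camera images.
- vase_1: the shortest of four matching bottle vases, matt cream stoneware, round, with a grey painted band about the belly: 68 mm high, belly 44 mm across, straight neck 20 mm across over its top 29 mm, foot 30 mm across, about 80 g. Stands loose on the bench. Origin: centre of the foot's underside; z up the vase's axis to the mouth.
- vase_2: the second shortest of four matching bottle vases, matt cream stoneware, round, with a grey painted band about the belly: 90 mm high, belly 52 mm across, straight neck 23 mm across over its top 32 mm, foot 36 mm across, about 130 g. Stands loose on the bench. Origin: centre of the foot's underside; z up the vase's axis to the mouth.
- vase_3: the second tallest of four matching bottle vases, matt cream stoneware, round, with a grey painted band about the belly: 112 mm high, belly 60 mm across, straight neck 26 mm across over its top 35 mm, foot 42 mm across, about 190 g. Stands loose on the bench. Origin: centre of the foot's underside; z up the vase's axis to the mouth.
- vase_4: the tallest of four matching bottle vases, matt cream stoneware, round, with a grey painted band about the belly: 136 mm high, belly 68 mm across, straight neck 29 mm across over its top 38 mm, foot 48 mm across, about 270 g. Stands loose on the bench. Origin: centre of the foot's underside; z up the vase's axis to the mouth.
- cookie_a: drip cookie at the row's +y end: a flat round red-clay disc 76 mm across and 8 mm thick, one of four alike in a row, about 90 mm apart, fixed on the white-topped kiln shelf (160 x 500 mm, top 18 mm above the bench; the row runs along it). Origin: centre of the disc's underside, so its top is 8 mm above; x across the shelf, y along it, z up.
- cookie_b: drip cookie second from the row's +y end: a flat round red-clay disc 76 mm across and 8 mm thick, one of four alike in a row, about 90 mm apart, fixed on the white-topped kiln shelf (160 x 500 mm, top 18 mm above the bench; the row runs along it). Origin: centre of the disc's underside, so its top is 8 mm above; x across the shelf, y along it, z up.
- cookie_c: drip cookie second from the row's -y end: a flat round red-clay disc 76 mm across and 8 mm thick, one of four alike in a row, about 90 mm apart, fixed on the white-topped kiln shelf (160 x 500 mm, top 18 mm above the bench; the row runs along it). Origin: centre of the disc's underside, so its top is 8 mm above; x across the shelf, y along it, z up.
- cookie_d: drip cookie at the row's -y end: a flat round red-clay disc 76 mm across and 8 mm thick, one of four alike in a row, about 90 mm apart, fixed on the white-topped kiln shelf (160 x 500 mm, top 18 mm above the bench; the row runs along it). Origin: centre of the disc's underside, so its top is 8 mm above; x across the shelf, y along it, z up.
- cone_pack: cone pack: a small brown clay pat 66 x 30 x 14 mm from which three slender pointed pyrometric cones rise to about 62 mm. Stands loose on the kiln shelf at one end of the row (either end), about 87 mm beyond the end cookie's centre. Origin: centre of its underside; x along the pat.
- kiln_post: kiln post: an upright buff tube prop 42 mm across and 152 mm high with a notched top, 300 g, loose on the kiln shelf at the other end of the row from the cone pack, about 87 mm beyond the end cookie's centre. Origin: centre of its underside; z up.
Things that resemble listed ones, but are neither listed nor needed, are in the scene too. What is shaped like the vase_4 but orange or pink is not meant.

How it is judged:
By the outcome, as a careful person would: the job done as asked, in the order asked, and still so for the second after the job is handed in, with the robot touching nothing.
It also fails if it takes over 96 s, if anything falls off the work surface, if the arm or the gripper's body presses on something with over 40 N, if the wrist force passes 120 N, or if a joint passes its speed limit or range.

## Working session

There is one attempt and no reset: what is moved stays moved. The work goes in short steps, Python scripts to look and compute and a shell command to move; the robot and the scene stay as the last step left them, time stands still between calls to the robot, and variables do not carry over. Pictures are saved under pics/ and viewed, at most 14 in all, crops included, and the job is handed in when it is done.

```bash
ls; mkdir -p pics
python3 - <<'E'
from cell import manip
import cv2,numpy as np
s=manip.read_state();print({k:np.round(v,3).tolist() for k,v in s.items()})
for n in("scene","side"):
    c=manip.camera(n);np.savez(f"pics/{n}0.npz",**c);cv2.imwrite(f"pics/{n}0.png",c["color"][:,:,::-1]);print(n,c["camera_matrix"].tolist(),c["k1"],np.round(c["T"],3).tolist())
E
```

```text
pics
{'clock': 0.0, 'joints': [1.112, 0.3, 1.522, -0.0, 1.321, -0.067], 'qd': [-0.001, 0.001, 0.0, -0.001, -0.001, -0.0], 'effort': [-0.0, -53.181, -35.273, 0.071, 0.024, -0.0], 'eef_pos': [209.891, 508.059, 173.111], 'eef_rot': [-3.14, -0.0, 2.75], 'wrist_force': [-1.117, -0.068, -0.212], 'moment': [-0.032, -0.034, -0.014], 'finger_force': 0.0, 'finger_gap': 94.238}
scene [[624.0077379744487, 0.0, 322.54992687963795], [0.0, 624.0077379744487, 231.40552779713357], [0.0, 0.0, 1.0]] 0.030564616237251773 [[0.832, 0.443, -0.333, 899.209], [0.554, -0.659, 0.509, -522.002], [0.006, -0.608, -0.794, 981.499], [0.0, 0.0, 0.0, 1.0]]
side [[521.1591017190792, 0.0, 311.5105485869159], [0.0, 521.1591017190792, 237.80218794443616], [0.0, 0.0, 1.0]] -0.03280838555727499 [[0.827, -0.364, 0.429, 70.444], [-0.562, -0.504, 0.656, -605.065], [-0.022, -0.783, -0.621, 675.46], [0.0, 0.0, 0.0, 1.0]]
```

View pics/scene0.png

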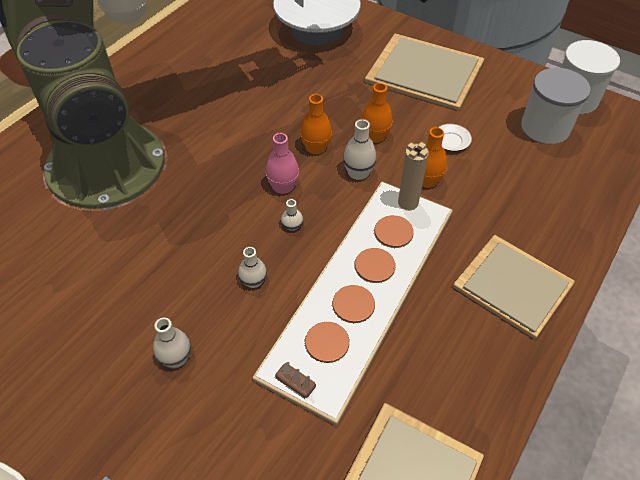

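View pics/side0.png

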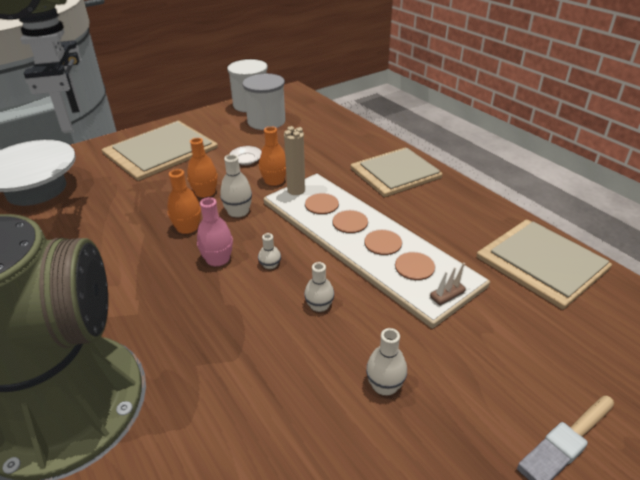

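Scene picture: the cream vases are at (291,215) for vase_1, (251,268) for vase_2, (171,345) for vase_3 and (360,150) for vase_4. Lookalikes for vase_4 are orange at (316,125), (378,112) and (432,158), and pink at (282,165). The cookies are at (394,231), (375,265), (354,303) and (327,342). The cone pack is at (296,379) on the -y end and the post at (411,175) on the +y end. So v1→d, v2→c, v3→b, v4→a.

```bash
cat > h.py <<'E'
import numpy as np,cv2
from scipy.optimize import least_squares
def rays(c,uv):
    K=c["camera_matrix"];uv=np.asarray(uv,float);d=(uv-[K[0,2],K[1,2]])/[K[0,0],K[1,1]]
    p=d.copy()
    for _ in range(8): p=d/(1+float(c["k1"])*(p**2).sum(1,keepdims=True))
    return np.c_[p,np.ones(len(p))]
def plane(c,uv,z):
    r=rays(c,uv)@c["T"][:3,:3].T;o=c["T"][:3,3];return o+r*((z-o[2])/r[:,2:])
def cloud(c):
    v,u=np.mgrid[:480,:640];r=rays(c,np.c_[u.ravel(),v.ravel()])
    P=r*c["range_z"].reshape(-1,1);P=P@c["T"][:3,:3].T+c["T"][:3,3];P[c["range_z"].ravel()<=0]=np.nan
    return P.reshape(480,640,3)
def circ(P,r):
    f=lambda x:np.hypot(P[:,0]-x[0],P[:,1]-x[1])-r
    s=least_squares(f,P[:,:2].mean(0),loss="soft_l1",f_scale=1.5);return s.x,np.sqrt(np.median(s.fun**2))
E
cat > m.py <<'E'
from h import *
c0={n:dict(np.load(f"pics/{n}0.npz")) for n in("scene","side")}
seed={"scene":dict(v1=(291,218),v2=(251,268),v3=(171,345),v4=(360,155),o1=(316,130),o2=(378,118),o3=(432,165),pk=(282,172),post=(411,180)),
"side":dict(v1=(268,257),v2=(319,292),v3=(386,370),v4=(236,192),o1=(184,210),o2=(203,172),o3=(272,165),pk=(214,242),post=(294,165))}
for n,c in c0.items():
    P=cloud(c)
    for k,(u,v) in seed[n].items():
        H,r=dict(v1=(68,10),v2=(90,11.5),v3=(112,13),v4=(136,14.5),post=(170,21)).get(k,(136,14.5))
        b=P[v,u,:2]+0
        m=(np.hypot(*(P[:,:,:2]-b).transpose(2,0,1))<55)
        w=30 if k!="post" else 120
        z=P[:,:,2]; top=np.nanpercentile(z[m],99.5)
        q=P[m&(z>H-w+6)&(z<H-3)]
        # drop inner-mouth points
        x,e=circ(q,r); print(n,k,len(q),"ctr",x.round(1),"res",round(e,2),"top",top.round(1),"bearing/reach",np.hypot(*x).round(0))
    hsv=cv2.cvtColor(c["color"],cv2.COLOR_RGB2HSV)
    x0,x1,y0,y1=(290,425,205,370) if n=="scene" else (295,445,185,290)
    mk=np.zeros((480,640),np.uint8);mk[y0:y1,x0:x1]=((hsv[...,1]>90)&(hsv[...,0]<15)&(hsv[...,2]>110))[y0:y1,x0:x1]*255
    for ct in cv2.findContours(mk,0,1)[0]:
        if cv2.contourArea(ct)<250: continue
        Q=plane(c,ct[:,0],26);(cx,cy),R=cv2.minEnclosingCircle(Q[:,:2].astype(np.float32))
        i=np.median(P[...,2][cv2.drawContours(np.zeros((480,640),np.uint8),[ct],-1,1,-1)>0])
        x,e=circ(Q,38);print(n,"cookie",x.round(1),"res",e.round(2),"diam",round(2*R,1),"z",i.round(1))
    # cone pack
    q=(hsv[...,2]<110);
    u,v=(296,380) if n=="scene" else (449,294)
    mk=np.zeros((480,640),bool);mk[v-12:v+12,u-22:u+22]=q[v-12:v+12,u-22:u+22]
    mk&=P[...,2]>24;print(n,"cone",np.nanmean(P[mk],0).round(1))
E
python3 m.py
```

```text
scene v1 108 ctr [427.2  88.4] res 1.11 top 66.7 bearing/reach 436.0
scene v2 152 ctr [443.5 -60. ] res 1.4 top 89.5 bearing/reach 448.0
scene v3 227 ctr [ 429.6 -257.8] res 1.82 top 111.7 bearing/reach 501.0
scene v4 193 ctr [461.3 284.8] res 1.36 top 135.1 bearing/reach 542.0
scene o1 180 ctr [343.3 296.2] res 1.47 top 134.7 bearing/reach 453.0
scene o2 172 ctr [433.7 400. ] res 1.53 top 135.0 bearing/reach 590.0
scene o3 205 ctr [593.2 347.2] res 1.49 top 161.5 bearing/reach 687.0
scene pk 193 ctr [350.6 163. ] res 1.68 top 134.8 bearing/reach 387.0
scene post 1041 ctr [596.4 254.3] res 0.98 top 170.2 bearing/reach 648.0
scene cookie [ 634.6 -100.6] res 1.58 diam 75.1 z nan
scene cookie [632.5 -11.6] res 1.49 diam 75.5 z nan
scene cookie [743.6 -21.3] res 21.09 diam 228.7 z nan
scene cookie [621.3  81. ] res 1.63 diam 74.9 z nan
scene cookie [611.2 169.4] res 1.71 diam 75.3 z nan
scene cookie [505.2  68.2] res 49.76 diam 286.3 z nan
scene cone [ 638.9 -193.3   40.2]
side v1 104 ctr [425.4  90.4] res 0.87 top 68.2 bearing/reach 435.0
side v2 167 ctr [441.1 -57.3] res 0.88 top 90.5 bearing/reach 445.0
side v3 280 ctr [ 426.1 -256.6] res 1.27 top 111.6 bearing/reach 497.0
side v4 154 ctr [459.1 288. ] res 1.22 top 136.7 bearing/reach 542.0
side o1 159 ctr [341.3 299.7] res 1.05 top 137.1 bearing/reach 454.0
side o2 142 ctr [430.6 403.2] res 1.17 top 135.9 bearing/reach 590.0
side o3 134 ctr [591.2 350.9] res 1.3 top 137.5 bearing/reach 688.0
side pk 194 ctr [348.3 165.4] res 1.06 top 136.4 bearing/reach 386.0
side post 909 ctr [595.8 256.9] res 1.02 top 171.4 bearing/reach 649.0
side cookie [ 628.8 -100.8] res 2.35 diam 74.8 z nan
side cookie [626.6 -12. ] res 2.63 diam 74.0 z nan
side cookie [486.1 -20.1] res 25.55 diam 232.2 z nan
side cookie [615.7  80.1] res 2.46 diam 74.8 z nan
side cookie [605.9 168.6] res 2.62 diam 75.4 z nan
side cookie [740.5  64.5] res 64.16 diam 314.9 z nan
side cone [ 616.1 -196.4   27.2]
```

```bash
cat > k.py <<'E'
from h import *
for n in("scene","side"):
    c=dict(np.load(f"pics/{n}0.npz"));hsv=cv2.cvtColor(c["color"],cv2.COLOR_RGB2HSV)
    pts=[(394,231),(375,265),(354,303),(327,342)] if n=="scene" else [(322,204),(350,221),(383,242),(415,265)]
    mk=((hsv[...,1]>70)&(hsv[...,0]<18)&(hsv[...,2]>90)).astype(np.uint8)
    N,L,S,C=cv2.connectedComponentsWithStats(mk);P=cloud(c)
    for u,v in pts:
        m=L==L[v,u];vv,uu=np.nonzero(m);Q=plane(c,np.c_[uu,vv],26)[:,:2]
        sl=np.abs(np.linalg.det(np.diff(plane(c,[(u,v),(u+1,v),(u,v+1)],26)[:,:2],axis=0)))
        ct=cv2.findContours(m.astype(np.uint8),0,1)[0][0];(cx,cy),R=cv2.minEnclosingCircle(plane(c,ct[:,0],26)[:,:2].astype(np.float32))
        print(n,"centroid",Q.mean(0).round(1),"minc",round(cx,1),round(cy,1),"d",round(2*R,1),"areaD",(2*np.sqrt(m.sum()*sl/np.pi)).round(1),"depth z",np.nanmedian(P[m],0).round(1))
c=dict(np.load("pics/scene0.npz"));cv2.imwrite("pics/crop1.png",cv2.resize(c["color"][80:240,240:480,::-1],None,fx=3,fy=3))
E
python3 k.py
```

```text
scene centroid [611.9 169.3] minc 612.4 169.5 d 77.1 areaD 75.4 depth z [611.5 170.3  24.2]
scene centroid [622.   80.6] minc 622.3 80.5 d 76.6 areaD 75.0 depth z [621.6  81.3  24.3]
scene centroid [633. -12.] minc 633.0 -11.9 d 75.8 areaD 75.1 depth z [632.6 -11.4  24.5]
scene centroid [ 635.3 -101.2] minc 635.4 -101.4 d 77.0 areaD 74.9 depth z [ 635.  -100.8   24.5]
side centroid [605.4 168.5] minc 605.5 169.5 d 77.4 areaD 75.2 depth z [605.6 168.   26.1]
side centroid [615.4  79.7] minc 616.1 80.3 d 76.6 areaD 75.3 depth z [614.9  79.6  25.9]
side centroid [626.6 -12.5] minc 627.4 -12.2 d 77.0 areaD 75.3 depth z [626.6 -12.8  25.8]
side centroid [ 628.6 -101.6] minc 629.3 -100.9 d 76.6 areaD 75.1 depth z [ 628.6 -101.2   25.6]
```

Run:
```python
from cell import manip
from h import *
c=manip.camera("wrist");cv2.imwrite("pics/wrist0.png",c["color"][:,:,::-1])
s=manip.read_state();print(c["camera_matrix"].round(1).tolist(),c["k1"],c["T"].round(3).tolist(),s["eef_pos"])
```

```text
[[391.2, 0.0, 318.4], [0.0, 391.2, 246.5], [0.0, 0.0, 1.0]] 0.020583705807544865 [[0.382, 0.893, 0.239, 140.027], [0.924, -0.368, -0.1, 536.143], [-0.002, 0.259, -0.966, 384.056], [0.0, 0.0, 0.0, 1.0]] [209.92940488 508.13239269 173.2317964 ]
```

View pics/crop1.png

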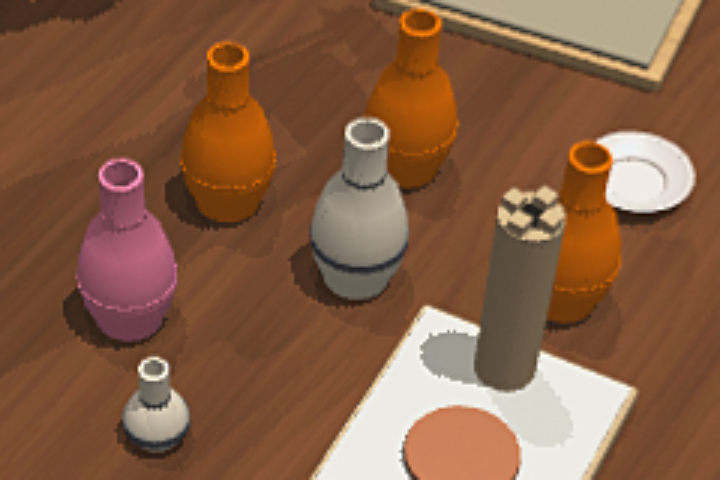

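View pics/wrist0.png

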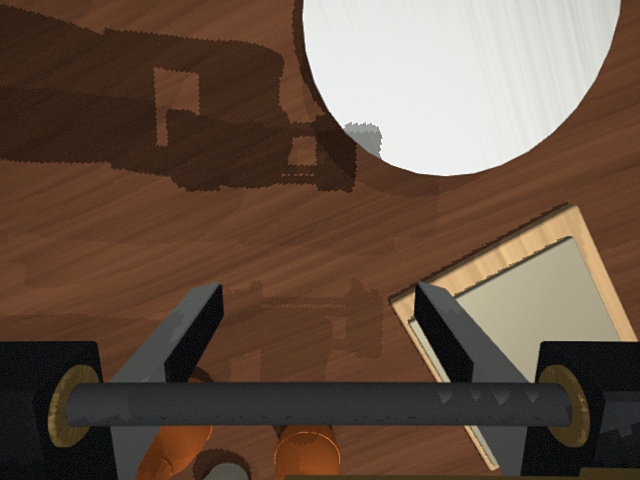

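The crop confirms the grey-cream vase with a dark band at scene pixel (360,155) as vase_4. The wrist view shows the fingertips around row 285, so anything under the TCP is visible between the fingers. I'm moving now: turn to yaw π/2 while rising, then hover over vase_4.

```bash
python3 -m creep '0 0 -0.15 0 0 0.0536; 0 0 -0.15 0 0 0.0536; 0 0 -0.15 0 0 0.0536; 0 0 -0.15 0 0 0.0536; 0 0 -0.15 0 0 0.0536; 0 0 -0.15 0 0 0.0536; 0 0 -0.15 0 0 0.0536; -0.69 0.78 0 0 0 0; -0.69 0.78 0 0 0 0; -0.69 0.78 0 0 0 0; -0.69 0.78 0 0 0 0; -0.69 0.78 0 0 0 0; -0.69 0.78 0 0 0 0; -0.69 0.78 0 0 0 0; -0.69 0.78 0 0 0 0; 0 0 0 0 0 0; 0 0 0 0 0 0' 0.36 12
cat > w.py <<'E'
# wrist look: save picture, report state and disc/ring points
import sys
from cell import manip
from h import *
def look(name):
    s=manip.read_state();c=manip.camera("wrist");np.savez(f"pics/{name}.npz",**c);cv2.imwrite(f"pics/{name}.png",c["color"][:,:,::-1])
    print(round(s["clock"],2),np.round(s["eef_pos"],1),np.round(s["eef_rot"],3),np.round(s["wrist_force"],2),round(s["finger_gap"],1));return c
if __name__=="__main__": look(sys.argv[1])
E
python3 w.py w1
```

```text
clock: 2.28
eef_pos: [459.3, 287.8, 215.4]
eef_rot: [-3.141, 0.0, 1.571]
wrist_force: [-0.3, 0.2, -1.0]
finger_gap: 60.1
finger_force: 0.0
2.27 [459.3 287.8 215.4] [-3.141  0.     1.571] [-0.3   0.22 -0.97] 60.1
```

View pics/w1.png

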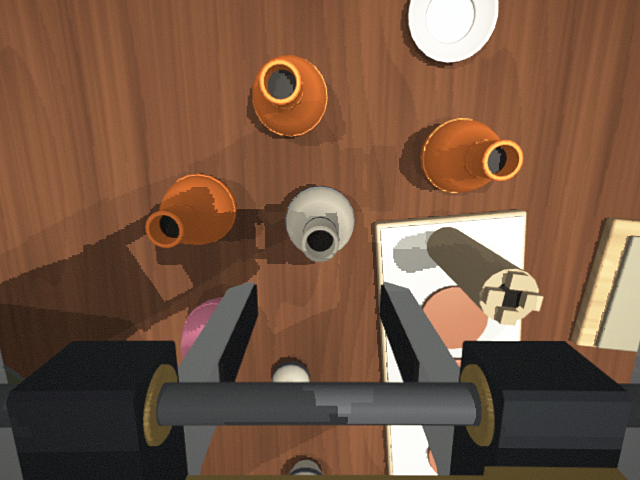

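The wrist view shows vase_4's mouth at (320,241), centred between the fingers. The post top is at (512,297) and cookie a is partly visible at (455,315).

```bash
cat > rim.py <<'E'
import sys
from h import *
# rim: mouth hole (dark) near u,v -> centroid on plane z=H
def rim(name,u,v,H,s=30):
    c=dict(np.load(f"pics/{name}.npz"));g=cv2.cvtColor(c["color"],cv2.COLOR_RGB2GRAY)
    P=cloud(c);m=(P[...,2]>H-5)&(P[...,2]<H+6);w=np.zeros_like(m);w[v-s:v+s,u-s:u+s]=1;m&=w
    ct=np.argwhere(m)[:,::-1].astype(np.int32)
    h=cv2.convexHull(ct)[:,0];Q=plane(c,h,H)[:,:2].astype(np.float32);(x,y),R=cv2.minEnclosingCircle(Q)
    print(name,"rim",round(x,1),round(y,1),"d",round(2*R,1),"n",len(ct),"z",np.nanmedian(P[m][:,2]).round(1))
if __name__=="__main__": rim(sys.argv[1],*map(int,sys.argv[2:]))
E
python3 rim.py w1 320 240 136
```

```text
w1 rim 459.6 287.0 d 29.7 n 493 z 135.4
```

```bash
python3 -m creep '-0.02 0 0.7 0 0 0; 0 0 0.7 0 0 0; 0 0 0.7 0 0 0; 0 0 0.4 0 0 0; 0 0 0.25 0 0 0; 0 0 0.11 0 0 0; 0 0 0 0 0 0; 0 0 0 0 0 0' 0.36 15; python3 -m creep '0 0 0 0 0 0; 0 0 0 0 0 0; 0 0 0 0 0 0; 0 0 0 0 0 0; 0 0 0 0 0 0; 0 0 0 0 0 0' 1 15
```

```text
clock: 3.32
eef_pos: [460.0, 286.9, 101.9]
eef_rot: [3.141, -0.0, 1.571]
wrist_force: [0.1, -0.3, -0.6]
finger_gap: 60.2
finger_force: 0.0
clock: 4.08
eef_pos: [459.8, 286.8, 101.3]
eef_rot: [3.141, -0.0, 1.571]
wrist_force: [1.0, 0.0, -0.1]
finger_gap: 27.9
finger_force: 15.0
```

```bash
python3 -m creep '0 0 -0.1 0 0 0; 0 0 -0.3 0 0 0; 0 0 -0.5 0 0 0; 0 0 -0.5 0 0 0; -0.3 0 0 0 0 0; -0.6 0 0 0 0 0; -0.6 0 0 0 0 0; -0.6 0 0 0 0 0; -0.6 0 0 0 0 0; -0.4 0 0 0 0 0; -0.2 0 0 0 0 0; 0 0 0 0 0 0; 0 0 0 0 0 0' 1 15; python3 w.py w2
```

```text
clock: 5.7
eef_pos: [459.7, 155.2, 157.2]
eef_rot: [-3.141, -0.0, 1.571]
wrist_force: [-1.1, 0.1, -2.7]
finger_gap: 27.7
finger_force: 15.0
5.7 [459.7 155.2 157.2] [-3.141 -0.     1.571] [-1.15  0.1  -2.68] 27.7
```

View pics/w2.png

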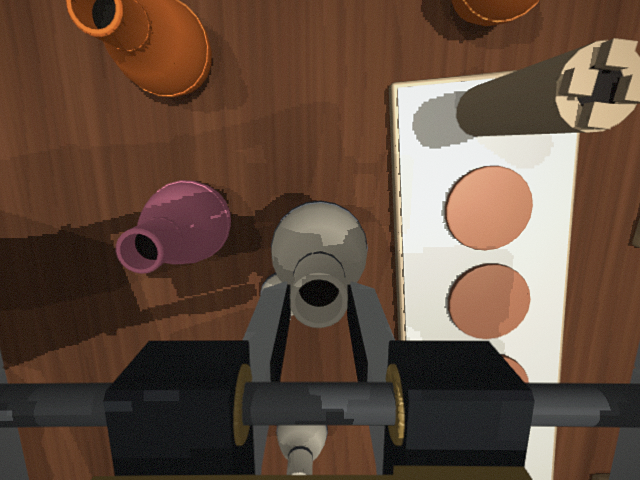

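Vase_4 hangs upright in the grip. Cookie a is fully visible at (489,207) and b at (489,300).

```bash
cat > ck.py <<'E'
import sys
from h import *
name=sys.argv[1];c=dict(np.load(f"pics/{name}.npz"));hsv=cv2.cvtColor(c["color"],cv2.COLOR_RGB2HSV);P=cloud(c)
mk=cv2.morphologyEx(((hsv[...,1]>80)&(hsv[...,0]<18)&(hsv[...,2]>90)).astype(np.uint8),cv2.MORPH_OPEN,np.ones((3,3)))
N,L,S,C=cv2.connectedComponentsWithStats(mk)
for a in sys.argv[2:]:
    u,v=map(int,a.split(","));m=(L==L[v,u]).astype(np.uint8);ct=max(cv2.findContours(m,0,1)[0],key=len)
    Q=plane(c,ct[:,0],26)[:,:2];(x,y),R=cv2.minEnclosingCircle(Q.astype(np.float32));q,e=circ(Q,37.5)
    print("cookie minc",round(x,1),round(y,1),"d",round(2*R,1),"fit",q.round(1),e.round(2),"z",np.nanmedian(P[m>0][:,2]).round(1))
E
python3 ck.py w2 489,207 489,300; python3 rim.py w2 320 300 193 40
```

```text
cookie minc 608.8 172.4 d 75.1 fit [608.8 172.2] 0.56 z 26.1
cookie minc 619.3 83.6 d 75.2 fit [619.4  83.7] 0.66 z 26.1
w2 rim 459.5 156.9 d 40.3 n 1463 z 191.6
```

Run:
```python
from h import *
c=dict(np.load("pics/w2.npz"));g=cv2.cvtColor(c["color"],cv2.COLOR_RGB2GRAY)
m=(g[272:312,296:344]<25).astype(np.uint8)
N,L,S,C=cv2.connectedComponentsWithStats(m);i=L[20,24];print(S[i],C[i]+[296,272]);print(plane(c,[C[i]+[296,272]],190))
```

```text
[  3   8  40  26 748] [318.42245989 292.4171123 ]
[[459.03344154 158.54083172 190.        ]]
```

```bash
python3 -m creep '0.04 0.2 0 0 0 0; 0.06 0.6 0 0 0 0; 0.06 0.7 0 0 0 0; 0.06 0.7 0 0 0 0; 0.06 0.7 0 0 0 0; 0.06 0.55 0 0 0 0; 0.04 0.28 0 0 0 0; 0 0 0 0 0 0; 0 0 0.3 0 0 0; 0 0 0.25 0 0 0; 0 0 0.12 0 0 0; 0 0 0 0 0 0; 0 0 0 0 0 0' 1 15; python3 w.py w3
```

```text
clock: 7.38
eef_pos: [609.0, 170.0, 130.8]
eef_rot: [3.141, -0.0, 1.571]
wrist_force: [0.5, -0.1, -2.7]
finger_gap: 27.8
finger_force: 15.0
7.38 [609.  170.  130.8] [ 3.141 -0.     1.571] [ 0.53 -0.14 -2.73] 27.8
```

```bash
python3 -m creep '0 0 0.04 0 0 0; 0 0 0.03 0 0 0; 0 0 0.02 0 0 0; 0 0 0 0 0 0' 1 15;  python3 - <<'E'
from cell import manip
import cv2,numpy as np
a=manip.camera("scene")["color"][150:270,340:460,::-1];b=manip.camera("side")["color"][120:240,260:380,::-1]
cv2.imwrite("pics/chk1.png",cv2.resize(np.hstack([a,b]),None,fx=3.3,fy=3.3))
E
```

```text
clock: 7.92
eef_pos: [609.2, 170.0, 127.3]
eef_rot: [3.141, -0.0, 1.571]
wrist_force: [0.6, -0.3, 1.5]
finger_gap: 27.7
finger_force: 15.0
```

View pics/chk1.png

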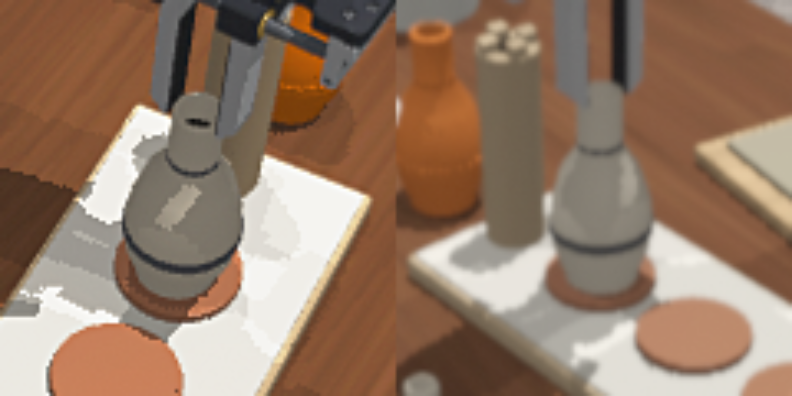

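Both views show vase_4 concentric on cookie a, with its foot at (180,290) in the left view and (600,290) in the right, and contact is felt. I'll release, rise and go over vase_1.

```bash
python3 -m creep '0 0 0 0 0 0; 0 0 0 0 0 0; 0 0 0 0 0 0; 0 0 -0.2 0 0 0; 0 0 -0.5 0 0 0; 0 0 -0.7 0 0 0; 0 0 -0.7 0 0 0; -0.2 -0.46 0 0 0 0; -0.3 -0.69 0 0 0 0; -0.3 -0.69 0 0 0 0; -0.3 -0.69 0 0 0 0; -0.3 -0.69 0 0 0 0; -0.3 -0.69 0 0 0 0; -0.3 -0.66 0 0 0 0; 0 0 0.4 0 0 0; 0 0 0.6 0 0 0; 0 0 0 0 0 0; 0 0 0 0 0 0' 0.45 12; python3 w.py w4; python3 rim.py w4 320 220 68 45
```

```text
clock: 10.28
eef_pos: [426.7, 90.1, 171.4]
eef_rot: [3.141, -0.0, 1.571]
wrist_force: [1.3, 0.4, 0.1]
finger_gap: 51.8
finger_force: 0.0
10.28 [426.7  90.1 171.4] [ 3.141 -0.     1.571] [1.32 0.38 0.12] 51.8
w4 rim 425.9 89.0 d 20.4 n 265 z 67.6
```

View pics/w4.png

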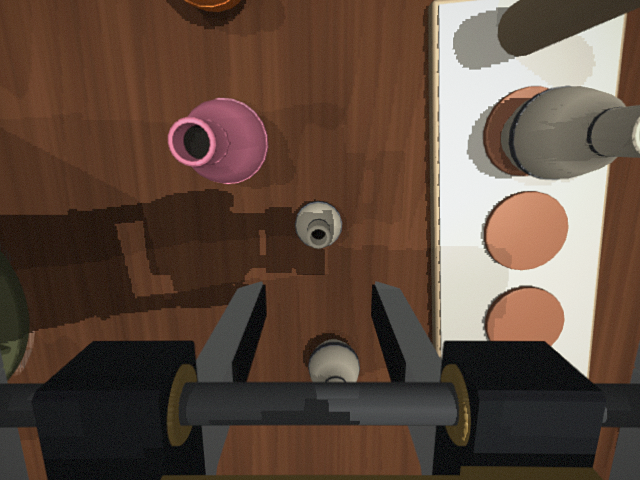

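Vase_4 is standing on cookie a. Vase_1's mouth is at (318,234) and cookies b and c at (526,230) and (525,320). Descending on vase_1.

```bash
python3 ck.py w4 526,230 525,320; python3 -m creep '-0.028 -0.02 0.7 0 0 0; 0 0 0.8 0 0 0; 0 0 0.8 0 0 0; 0 0 0.5 0 0 0; 0 0 0.3 0 0 0; 0 0 0.18 0 0 0; 0 0 0 0 0 0; 0 0 0 0 0 0' 0.45 10; python3 -m creep '0 0 0 0 0 0; 0 0 0 0 0 0; 0 0 0 0 0 0; 0 0 0 0 0 0; 0 0 0 0 0 0' 1 10
```

```text
cookie minc 619.0 83.6 d 75.3 fit [619.1  83.6] 0.52 z 26.1
cookie minc 630.4 -9.2 d 75.2 fit [630.6  -8. ] 1.5 z 26.2
clock: 11.32
eef_pos: [425.8, 88.9, 40.3]
eef_rot: [3.141, -0.0, 1.571]
wrist_force: [0.5, 0.1, 0.4]
finger_gap: 51.9
finger_force: 0.0
clock: 11.95
eef_pos: [425.3, 88.9, 39.6]
eef_rot: [-3.142, 0.0, 1.571]
wrist_force: [-0.3, 0.2, -0.2]
finger_gap: 5.4
finger_force: 0.0
```

Gap is 5.4 mm with no force, so the vase isn't in the grip. Looking.

Run:
```python
from cell import manip
import cv2,numpy as np
from w import look
c=look("w5");a=c["color"][150:350,220:420,::-1]
s=manip.camera("side");np.savez("pics/side5.npz",**s)
b=s["color"][180:300,210:330,::-1]
cv2.imwrite("pics/chk2.png",np.hstack([cv2.resize(a,(390,390)),cv2.resize(b,(390,390))]))
```

```text
11.95 [425.3  88.9  39.6] [-3.142  0.     1.571] [-0.31  0.23 -0.16] 5.4
```

View pics/chk2.png

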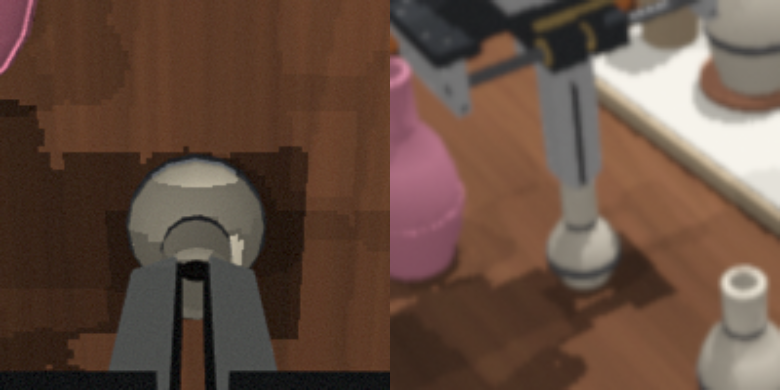

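Run:
```python
from h import *
for n in("side5","w5"):
    c=dict(np.load(f"pics/{n}.npz"));P=cloud(c)
    if n=="side5":
        for y in range(130,285,8):
            v=180+int(y*120/390) if 0 else 180+int(round(y*120/390));u=210+int(round((575-390)*120/390));print(y,(u,v),P[v,u].round(0),c["color"][v,u])
    else:
        for u,v in((300,300),(335,300),(320,290),(320,265),(320,240),(320,310)): print((u,v),P[v,u].round(0),c["color"][v,u])
```

```text
130 (267, 220) [425.  83. 110.] [65 65 65]
138 (267, 222) [423.  81. 107.] [70 69 70]
146 (267, 225) [422.  79. 103.] [78 78 77]
154 (267, 227) [423.  82.  96.] [83 83 83]
162 (267, 230) [421.  79.  91.] [101 101 101]
170 (267, 232) [421.  81.  85.] [106 105 105]
178 (267, 235) [420.  80.  79.] [109 108 108]
186 (267, 237) [420.  79.  75.] [117 115 113]
194 (267, 240) [420.  82.  66.] [136 130 119]
202 (267, 242) [419.  81.  63.] [135 128 117]
210 (267, 245) [420.  84.  53.] [134 128 116]
218 (267, 247) [419.  83.  49.] [135 128 117]
226 (267, 250) [421.  87.  38.] [90 87 83]
234 (267, 252) [418.  83.  37.] [132 126 115]
242 (267, 254) [416.  80.  35.] [140 134 123]
250 (267, 257) [415.  78.  30.] [139 133 122]
258 (267, 259) [413.  76.  27.] [139 132 121]
266 (267, 262) [411.  73.  22.] [126 120 111]
274 (267, 264) [411.  74.  16.] [65 63 64]
282 (267, 267) [415.  82.   1.] [120 113 103]
(300, 300) [417.  98.  96.] [74 76 75]
(335, 300) [432.  97.  94.] [78 79 78]
(320, 290) [426.  85.  50.] [20 20 16]
(320, 265) [426.  99.  49.] [101  94  85]
(320, 240) [426. 107.  28.] [164 156 138]
(320, 310) [425.  81.  68.] [100  95  85]
```

```bash
cat > tip.py <<'E'
from cell import manip
from h import *
s=manip.read_state();t=np.array(s["eef_pos"])
for n in("side","scene"):
    c=manip.camera(n);P=cloud(c)
    sat=np.ptp(c["color"].astype(int),axis=2)<8
    m=sat&(np.hypot(P[...,0]-t[0],P[...,1]-t[1])<75)&(P[...,2]>75)&(P[...,2]<t[2]+90)
    print(n,t.round(1),round(s["finger_gap"],1),"low z pct",np.percentile(P[m][:,2],[0.5,2,5,10]).round(1), "n",m.sum())
E
python3 -m creep '0 0 -0.5 0 0 0; 0 0 -0.8 0 0 0; 0 0 -0.8 0 0 0; 0 0 0 0 0 0; 0 0 0 0 0 0'; python3 tip.py;  python3 -m creep '0 0 0 0 0 0; 0 0 0 0 0 0; 0 0 0 0 0 0; 0 0 0 0 0 0' 0.45; python3 tip.py; python3 w.py w6; python3 rim.py w6 320 230 68 45
```

```text
clock: 12.68
eef_pos: [425.0, 88.8, 123.0]
eef_rot: [-3.141, 0.0, 1.571]
wrist_force: [0.8, 0.1, -0.3]
finger_gap: 0.5
finger_force: 0.0
side [425.   88.8 123. ] 0.5 low z pct [157.1 160.1 162.8 167.3] n 381
scene [425.   88.8 123. ] 0.5 low z pct [157.  159.2 162.  166.1] n 336
clock: 13.28
eef_pos: [425.3, 88.8, 123.6]
eef_rot: [-3.142, 0.0, 1.571]
wrist_force: [-0.4, 0.3, -0.4]
finger_gap: 36.8
finger_force: 0.0
side [425.3  88.8 123.6] 36.8 low z pct [157.5 160.8 163.8 167.3] n 428
scene [425.3  88.8 123.6] 36.8 low z pct [155.1 158.5 162.4 165.5] n 413
13.38 [425.3  88.9 123.6] [-3.142  0.     1.571] [ 0.08 -1.11 -1.08] 45.3
w6 rim 425.7 89.1 d 20.5 n 369 z 67.6
```

The real fingertips sit about 33 mm above the reported TCP, from depth in both views and at both openings. I'll allow for it: the reported TCP target for vase_1 is z≈10.

```bash
python3 -m creep '0 0.01 0.7 0 0 0; 0 0 0.8 0 0 0; 0 0 0.6 0 0 0; 0 0 0.4 0 0 0; 0 0 0.2 0 0 0; 0 0 0.1 0 0 0; 0 0 0 0 0 0; 0 0 0 0 0 0' 0.45 10; python3 -m creep '0 0 0 0 0 0; 0 0 0 0 0 0; 0 0 0 0 0 0; 0 0 0 0 0 0; 0 0 0 0 0 0' 1 10
```

```text
clock: 14.42
eef_pos: [426.0, 88.9, 12.1]
eef_rot: [3.141, -0.0, 1.571]
wrist_force: [0.6, 0.1, -0.3]
finger_gap: 51.5
finger_force: 0.0
clock: 15.05
eef_pos: [425.7, 88.9, 11.6]
eef_rot: [3.142, 0.0, 1.571]
wrist_force: [-0.2, -0.1, 0.4]
finger_gap: 19.7
finger_force: 10.0
```

```bash
python3 -m creep '0 0 -0.1 0 0 0; 0 0 -0.4 0 0 0; 0 0 -0.7 0 0 0; 0 0 -0.75 0 0 0; 0 0.3 0 0 0 0; 0 0.7 0 0 0 0; -0.3 0.7 0 0 0 0; -0.6 0.7 0 0 0 0; -0.7 0.46 0 0 0 0; -0.7 0 0 0 0 0; -0.7 0 0 0 0 0; -0.7 0 0 0 0 0; -0.3 0 0 0 0 0; -0.2 0 0 0 0 0; 0 0 0 0 0 0; 0 0 0 0 0 0' 1 10; python3 w.py w7
```

```text
clock: 17.05
eef_pos: [540.3, -78.5, 89.6]
eef_rot: [3.142, -0.0, 1.572]
wrist_force: [-0.6, 0.2, -0.5]
finger_gap: 19.6
finger_force: 10.0
17.05 [540.3 -78.5  89.6] [ 3.142 -0.     1.572] [-0.62  0.17 -0.46] 19.6
```

View pics/w7.png

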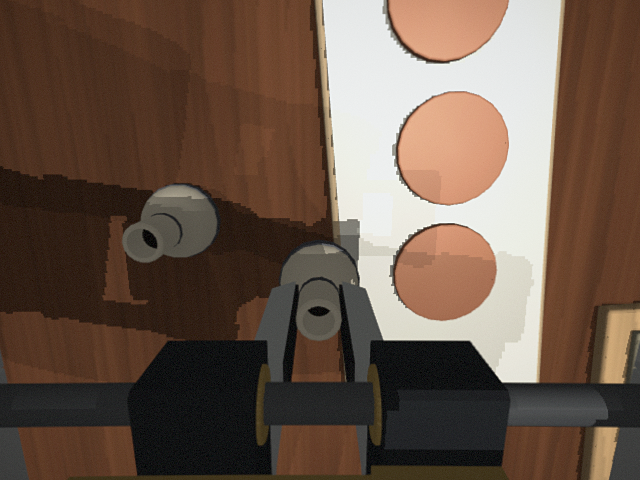

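Vase_1 is held upright. Cookie d is fully in view at (446,272) and c at (453,148), with vase_2's mouth at (148,239).

```bash
python3 ck.py w7 446,272 453,148; python3 rim.py w7 148,239 2>/dev/null || python3 rim.py w7 148 239 90
python3 - <<'E'
from h import *
c=dict(np.load("pics/w7.npz"))
print(plane(c,[(298,316),(341,316),(319,340)],146.5).round(1))
E
```

```text
cookie minc 633.0 -98.5 d 74.9 fit [633.  -98.5] 0.61 z 26.0
cookie minc 630.4 -9.8 d 74.8 fit [630.5  -9.8] 0.59 z 26.0
w7 rim 443.4 -58.3 d 24.8 n 831 z 89.3
[[530.8 -76.4 146.5]
 [549.2 -76.3 146.5]
 [539.8 -87.7 146.5]]
```

```bash
python3 -m creep '-0.05 0.2 0 0 0 0; -0.15 0.6 0 0 0 0; -0.15 0.7 0 0 0 0; -0.125 0.55 0 0 0 0; -0.05 0.27 0 0 0 0; 0 0 0 0 0 0; 0 0 0.3 0 0 0; 0 0 0.4 0 0 0; 0 0 0.3 0 0 0; 0 0 0.15 0 0 0; 0 0 0.05 0 0 0; 0 0 0 0 0 0; 0 0 0 0 0 0' 1 10
```

```text
clock: 18.73
eef_pos: [633.2, -100.1, 42.1]
eef_rot: [3.141, 0.0, 1.571]
wrist_force: [-0.3, -0.6, -1.0]
finger_gap: 19.6
finger_force: 10.0
```

```bash
python3 -m creep '0.01 0 0.05 0 0 0; 0 0 0.03 0 0 0; 0 0 0.02 0 0 0; 0 0 0.01 0 0 0; 0 0 0 0 0 0; 0 0 0 0 0 0' 1 10
```

```text
clock: 19.48
eef_pos: [633.2, -99.7, 37.6]
eef_rot: [3.141, 0.0, 1.571]
wrist_force: [-0.6, 0.6, 4.9]
finger_gap: 19.6
finger_force: 10.0
```

```bash
python3 -m creep '0 0 0 0 0 0; 0 0 0 0 0 0; 0 0 0 0 0 0; 0 0 -0.2 0 0 0; 0 0 -0.5 0 0 0; 0 0 -0.8 0 0 0; 0 0 -0.8 0 0 0; 0.1 -0.45 0 0 0 0; 0.15 -0.7 0 0 0 0; 0.15 -0.7 0 0 0 0; 0.15 -0.7 0 0 0 0; 0.15 -0.7 0 0 0 0; 0.15 -0.7 0 0 0 0; 0.15 -0.6 0 0 0 0; 0.035 -0.2 0 0 0 0; 0 0 0 0 0 0; 0 0 0 0 0 0' 0.45 12; python3 w.py w8;python3 rim.py w8 320 240 90 50
```

```text
clock: 21.6
eef_pos: [443.7, -58.5, 129.5]
eef_rot: [3.141, 0.0, 1.571]
wrist_force: [-0.1, -0.9, 0.5]
finger_gap: 51.7
finger_force: 0.0
21.6 [443.7 -58.5 129.5] [3.141 0.    1.571] [-0.11 -0.95  0.53] 51.7
w8 rim 441.9 -57.9 d 23.6 n 497 z 89.5
```

```bash
python3 -m creep '0.01 -0.03 0.6 0 0 0; 0 0 0.8 0 0 0; 0 0 0.6 0 0 0; 0 0 0.3 0 0 0; 0 0 0.15 0 0 0; 0 0 0.07 0 0 0; 0 0 0 0 0 0; 0 0 0 0 0 0' 0.45 12; python3 -m creep '0 0 0 0 0 0; 0 0 0 0 0 0; 0 0 0 0 0 0; 0 0 0 0 0 0; 0 0 0 0 0 0' 1 12
```

```text
clock: 22.65
eef_pos: [442.1, -58.0, 28.9]
eef_rot: [3.141, 0.0, 1.571]
wrist_force: [-1.0, -0.1, 0.8]
finger_gap: 51.6
finger_force: 0.0
clock: 23.28
eef_pos: [441.8, -58.0, 28.5]
eef_rot: [3.142, 0.0, 1.571]
wrist_force: [-0.4, -0.2, -0.1]
finger_gap: 22.8
finger_force: 12.0
```

```bash
python3 -m creep '0 0 -0.1 0 0 0; 0 0 -0.4 0 0 0; 0 0 -0.75 0 0 0; 0.15 0.3 0 0 0 0; 0.2 0.7 0 0 0 0; 0.2 0.7 0 0 0 0; 0.2 0.7 0 0 0 0; 0.2 0.7 0 0 0 0; 0.13 0.7 0 0 0 0; 0.1 0.6 0 0 0 0; 0 0.32 0 0 0 0; 0 0 0 0 0 0; 0 0 0.2 0 0 0; 0 0 0.2 0 0 0; 0 0 0.1 0 0 0; 0 0 0 0 0 0; 0 0 0 0 0 0' 1 12
```

```text
clock: 25.4
eef_pos: [630.7, -10.7, 58.7]
eef_rot: [3.141, 0.0, 1.571]
wrist_force: [-0.9, 0.2, -1.8]
finger_gap: 22.7
finger_force: 12.0
```

```bash
python3 -m creep '0 0 0.04 0 0 0; 0 0 0.03 0 0 0; 0 0 0.02 0 0 0; 0 0 0.01 0 0 0; 0 0 0 0 0 0; 0 0 0 0 0 0' 1 12
```

```text
clock: 26.15
eef_pos: [630.6, -10.7, 54.5]
eef_rot: [3.142, 0.0, 1.571]
wrist_force: [-0.1, -0.7, -0.5]
finger_gap: 22.4
finger_force: 12.0
```

```bash
python3 -m creep '0 0 0.015 0 0 0; 0 0 0 0 0 0; 0 0 0 0 0 0' 1 12; python3 -m creep '0 0 0 0 0 0; 0 0 0 0 0 0; 0 0 0 0 0 0; 0 0 -0.2 0 0 0; 0 0 -0.6 0 0 0; 0 0 -0.8 0 0 0; 0 0 -0.8 0 0 0; -0.36 -0.27 0 0 0 0; -0.7 -0.6 0 0 0 0; -0.7 -0.6 0 0 0 0; -0.7 -0.6 0 0 0 0; -0.7 -0.6 0 0 0 0; -0.7 -0.6 0 0 0 0; -0.7 -0.6 0 0 0 0; -0.7 -0.6 0 0 0 0; -0.6 -0.4 0 0 0 0; -0.3 -0.2 0 0 0 0; 0 0 0 0 0 0; 0 0 0 0 0 0' 0.4 13; python3 w.py w9;python3 rim.py w9 320 240 112 60
```

```text
clock: 26.52
eef_pos: [630.8, -10.7, 54.4]
eef_rot: [3.141, 0.0, 1.571]
wrist_force: [-1.2, -0.6, 4.9]
finger_gap: 22.6
finger_force: 12.0
clock: 28.9
eef_pos: [428.1, -256.5, 149.7]
eef_rot: [-3.141, -0.0, 1.572]
wrist_force: [-0.2, -0.3, -0.1]
finger_gap: 56.7
finger_force: 0.0
28.9 [ 428.1 -256.5  149.7] [-3.141 -0.     1.572] [-0.18 -0.29 -0.05] 56.7
w9 rim 426.9 -256.5 d 26.6 n 580 z 111.4
```

```bash
python3 -m creep '0 -0.03 0.6 0 0 0; 0 0 0.8 0 0 0; 0 0 0.6 0 0 0; 0 0 0.3 0 0 0; 0 0 0.15 0 0 0; 0 0 0.07 0 0 0; 0 0 0 0 0 0; 0 0 0 0 0 0' 0.4 14; python3 -m creep '0 0 0 0 0 0; 0 0 0 0 0 0; 0 0 0 0 0 0; 0 0 0 0 0 0; 0 0 0 0 0 0' 1 14
```

```text
clock: 29.95
eef_pos: [426.8, -257.3, 49.5]
eef_rot: [3.141, 0.0, 1.571]
wrist_force: [-0.2, 0.7, 0.3]
finger_gap: 56.3
finger_force: 0.0
clock: 30.58
eef_pos: [426.6, -257.1, 49.0]
eef_rot: [-3.142, -0.0, 1.571]
wrist_force: [0.9, -0.0, -1.3]
finger_gap: 26.0
finger_force: 14.0
```

```bash
python3 -m creep '0 0 -0.1 0 0 0; 0 0 -0.4 0 0 0; 0 0 -0.75 0 0 0; 0.3 0 0 0 0 0; 0.7 0 0 0 0 0; 0.8 0 0 0 0 0; 0.8 0 0 0 0 0; 0.8 0 0 0 0 0; 0.8 0 0 0 0 0; 0.8 0 0 0 0 0; 0.8 0 0 0 0 0; 0.8 0 0 0 0 0; 0.8 0 0 0 0 0; 0.6 0 0 0 0 0; 0.3 0 0 0 0 0; 0.19 0 0 0 0 0; 0 0 0 0 0 0; 0 0 0 0 0 0' 1 14; python3 -m creep '0 0.3 0 0 0 0; 0 0.6 0 0 0 0; 0 0.7 0 0 0 0; 0 0.7 0 0 0 0; 0 0.7 0 0 0 0; 0 0.7 0 0 0 0; 0 0.6 0 0 0 0; 0 0.36 0 0 0 0; 0 0.15 0 0 0 0; 0 0 0 0 0 0; 0 0 0 0 0 0'; python3 w.py w10
python3 - <<'E'
import cv2
from cell import manip
a=manip.camera("scene")["color"][130:410,240:480,::-1];cv2.imwrite("pics/chk3.png",cv2.resize(a,None,fx=2.1,fy=2.1))
E
```

```text
clock: 32.83
eef_pos: [426.5, 82.0, 99.0]
eef_rot: [-3.141, 0.0, 1.571]
wrist_force: [-0.4, -0.3, -1.7]
finger_gap: 25.6
finger_force: 14.0
clock: 34.2
eef_pos: [618.6, 82.4, 99.1]
eef_rot: [-3.141, 0.0, 1.571]
wrist_force: [-1.0, -0.2, -1.4]
finger_gap: 25.6
finger_force: 14.0
34.2 [618.6  82.4  99.1] [-3.141  0.     1.571] [-1.04 -0.24 -1.42] 25.6
```

View pics/chk3.png

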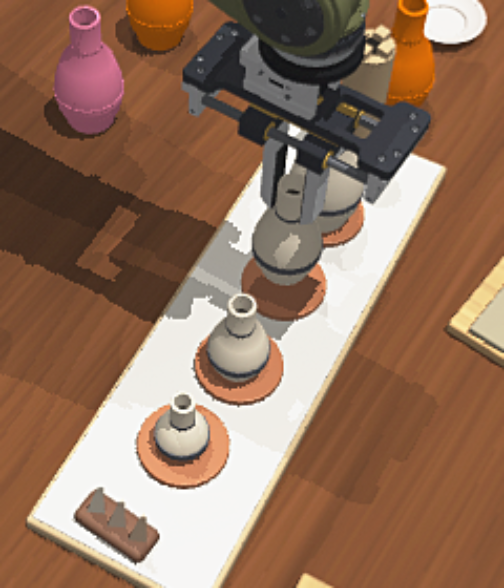

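Vases 1, 2 and 4 are standing centred on cookies d (182,440), c (239,360) and a. Vase_3 hangs above cookie b (285,285). Lowering it.

```bash
python3 -m creep '0 0.015 0.15 0 0 0; 0 0 0.2 0 0 0; 0 0 0.12 0 0 0; 0 0 0.05 0 0 0; 0 0 0.03 0 0 0; 0 0 0.02 0 0 0; 0 0 0.01 0 0 0; 0 0 0 0 0 0; 0 0 0 0 0 0' 1 14
```

```text
clock: 35.42
eef_pos: [619.6, 82.5, 75.9]
eef_rot: [3.141, -0.0, 1.571]
wrist_force: [0.1, 0.2, -1.6]
finger_gap: 25.5
finger_force: 14.0
```

```bash
python3 -m creep '0 0 0.015 0 0 0; 0 0 0.01 0 0 0; 0 0 0.005 0 0 0; 0 0 0 0 0 0; 0 0 0 0 0 0' 1 14
```

```text
clock: 36.05
eef_pos: [619.7, 82.5, 75.0]
eef_rot: [3.141, -0.0, 1.571]
wrist_force: [-0.2, -0.3, 5.3]
finger_gap: 26.1
finger_force: 14.0
```

Contact felt. Release, rise and retreat well clear, then check.

```bash
python3 -m creep '0 0 0 0 0 0; 0 0 0 0 0 0; 0 0 0 0 0 0; 0 0 -0.2 0 0 0; 0 0 -0.6 0 0 0; 0 0 -0.8 0 0 0; 0 0 -0.8 0 0 0; 0 0 -0.8 0 0 0; 0 -0.4 0 0 0 0; 0 -0.7 0 0 0 0; 0 -0.7 0 0 0 0; 0 -0.7 0 0 0 0; 0 -0.7 0 0 0 0; 0 -0.7 0 0 0 0; 0 -0.4 0 0 0 0; 0 0 0 0 0 0; 0 0 0 0 0 0' 0.4 13
cat > fin.py <<'E'
from cell import manip
from h import *
T=dict(v1=(633,-98.5,94,10),v2=(630.4,-9.8,116,11.5),v3=(619.2,83.6,138,13),v4=(608.8,172.3,162,14.5))
im=[]
for n in("scene","side"):
    c=manip.camera(n);P=cloud(c);im.append(c["color"][...,::-1])
    for k,(x,y,H,r) in T.items():
        m=(np.hypot(P[...,0]-x,P[...,1]-y)<25)&(P[...,2]>H-24)&(P[...,2]<H-3)
        q,e=circ(P[m],r);print(n,k,q.round(1),"vs cookie",(q-[x,y]).round(1),m.sum())
cv2.imwrite("pics/fin.png",np.hstack([cv2.resize(im[0][110:430,230:470],(400,533)),cv2.resize(im[1][100:340,230:500],(400,533*1))]))
E
python3 fin.py
```

```text
clock: 38.17
eef_pos: [448.1, 82.5, 203.0]
eef_rot: [3.141, -0.0, 1.571]
wrist_force: [-0.3, -0.6, 0.9]
finger_gap: 56.2
finger_force: 0.0
scene v1 [ 633.7 -101.3] vs cookie [ 0.7 -2.8] 126
scene v2 [630.9 -13.3] vs cookie [ 0.5 -3.5] 166
scene v3 [620.6  80.4] vs cookie [ 1.4 -3.2] 201
scene v4 [610.2 167.6] vs cookie [ 1.4 -4.7] 233
side v1 [632.8 -98.4] vs cookie [-0.2  0.1] 119
side v2 [630.  -10.3] vs cookie [-0.4 -0.5] 140
side v3 [619.1  83.8] vs cookie [-0.1  0.2] 147
side v4 [608.4 170.8] vs cookie [-0.4 -1.5] 157
```

View pics/fin.png

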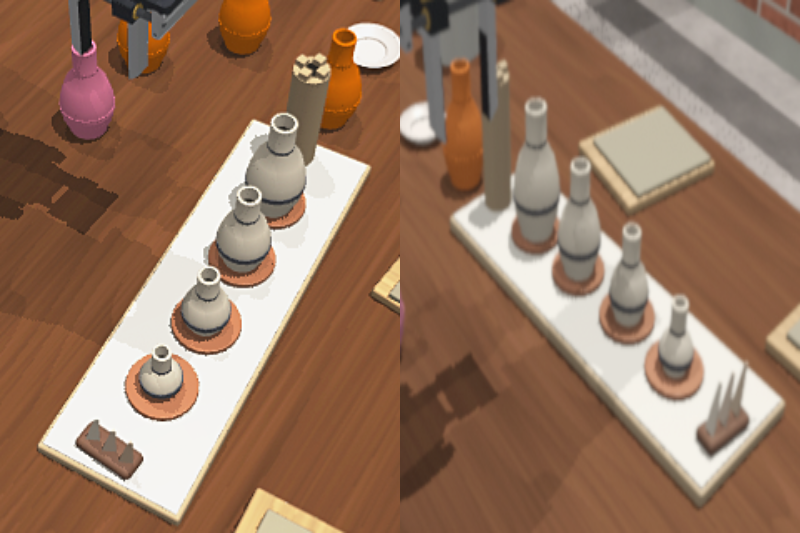

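All four vases stand upright, centred to within a few mm and rising from the cone pack (110,450) to the post (305,110). The pack and post look undisturbed and the gripper is clear.

```bash
python3 -c "
from cell import manip;print(manip.sign_off())"
```

```text
the job is handed in; nothing more can be done
None
```

The job is handed in at about 38 s of the 96 s: the four vases stand upright on their cookies, centred to within a few mm, rising from vase_1 by the cone pack to vase_4 by the kiln post, which both look undisturbed.

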